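Switch the ball sorter to its other chute and feed the grinding balls

TASK

The seesaw gate of the grinding-ball sorter is tipped down towards one chute: rock it right over its pivot with a fingertip so that it tips towards the other chute, and only then push the stop slide all the way across so that the three steel balls roll down into the tray on that other side. Leave the gate tipped that way, do not touch the balls, pick nothing up, and leave the other things on the bench where they stand.

Things in the scene. Friction and masses are not known exactly. Their poses are not given: they have to be found in the camera images.
- sorter: Fixed ball sorter on a black base plate 110 x 520 mm, 10 mm thick. Origin on the bench under the gate's middle; x points away from the robot up the feed ramp, y left along the gate and chutes, z up. Below each end of the gate a dark steel chute slopes outwards (y = 87 to 163 mm, floor 56 to 35 mm high) into a tray. Highest point: the stop slide's tab, 187 mm above the bench.
- ramp_lip (a point): Lower end of the floor of the dark steel feed ramp (track 25 mm wide, sloping 0.26 rad), 110 mm above the bench, just above the rear of the gate's middle. The ramp rises from here 130 mm to the rear (sorter +x).
- gate (a joint): Tilt (rad) of the seesaw gate, an aluminium trough 170 x 50 mm lying left to right, pivoted at its middle 85 mm above the bench about the sorter's x. -0.24: left end fully down (feeds left chute); +0.24: right end fully down. A steel weight on its front middle (top 40 mm above pivot) makes it fall to the nearer end stop; it starts at one. About 1 N on the raised pad, pressed to its end stop, takes it over.
- pad_left (a point): Centre of the top of the gate's left press pad, a flat aluminium tab 46 mm (along the gate) x 60 mm, 5 mm thick, on the front of the gate towards the robot, 64 mm left of the pivot and 56 mm in front of it. It moves 30 mm from fully raised (about 103 mm high) to fully down (about 72 mm). Nothing stands beneath it but the base plate.
- pad_right (a point): Same for the right press pad, 64 mm right of the pivot.
- stop (a joint): Travel (m) of the steel stop slide, a bar across the feed ramp whose blade holds the balls back. About 0: shut; 0.036: pushed fully to the left (sorter +y), track open. The balls pass once it is beyond about 0.030. It stays where it is left; friction about 1.2 N. It moves only along the sorter's y.
- stop_tab (a point): Centre of the right-hand (outer, sorter -y) face of the upright steel tab at the stop slide's right end: a plate 34 mm wide (x), 6 mm thick (y), 52 mm tall, its top 18 mm above this point. Push this face to the left. The middle of the ball track lies 96 mm to its left when shut, 60 mm at the end of the push. No part of the sorter stands to its right.
- left_tray (a point): Centre of the inner floor of the left open steel tray (inside 92 x 92 mm, floor 14 mm above the bench, outer walls 46 mm deep), at the end of the left chute, 205 mm left of the gate's pivot.
- right_tray (a point): Same for the right tray, 205 mm right of the gate's pivot.
- ball0_center (a point): Centre of a steel grinding ball, 20 mm diameter, about 33 g; the three wait in a row on the feed ramp behind the stop's blade.
- ball1_center (a point): Centre of a steel grinding ball, 20 mm diameter, about 33 g; the three wait in a row on the feed ramp behind the stop's blade.
- ball2_center (a point): Centre of a steel grinding ball, 20 mm diameter, about 33 g; the three wait in a row on the feed ramp behind the stop's blade.
- vial: Small white vial with blue cap, 18 mm diameter, 42 mm tall, standing in front of the sorter's middle. Origin: centre of its underside. Bystander.
- jar: Glass jar with blue cap, 54 mm diameter, 70 mm tall, left of the feed ramp. Origin: centre of its underside. Bystander.
- tube_box: Grey open divided tube box, 90 x 120 x 45 mm, to the right of the feed ramp. Origin: centre of its underside. Bystander.
- reagent: Reagent bottle with blue cap, 86 mm diameter, 170 mm tall, far left. Origin: centre of its underside. Bystander.
- beaker: Glass beaker, 80 mm diameter, 95 mm tall, far right. Origin: centre of its underside. Bystander.
- pipette: White lab pipette, lying, about 235 mm long, 33 mm high, on the near left. Origin: about half-way along, on the bench; x along it towards the tip. Bystander.
- tip_box: Closed blue tip box, 80 x 115 x 50 mm, on the near right. Origin: centre of its underside. Bystander.
- ball0: Same ball as point ball0_center (its own frame turns as it rolls: use the point).
- ball1: Same ball as point ball1_center (its own frame turns as it rolls: use the point).
- ball2: Same ball as point ball2_center (its own frame turns as it rolls: use the point).

How it is judged (in metres and radians):
On the way, in this order (a step that is already met when the one before it is completed fails the run):
1. the gate is rocked over to the other end stop while the stop slide is still shut (distance of pad_left from where it was at the start of the episode above 0.023 m and (value of joint gate below -0.19 rad or value of joint gate above 0.19 rad) and value of joint stop below 0.012 m), for 0.2 s.
2. the stop slide is pushed across (value of joint stop above 0.029 m), for 0.1 s.
At the end, for the whole second after the job is handed in: The gate rests tipped beyond 0.19 rad towards the chute opposite to the one it started on (its pads 23 mm or more from their start), the stop slide is at least 29 mm across, and all three balls lie at rest (under 30 mm/s) on the floor of the tray on the gate's low side (distance of pad_left from where it was at the start of the episode above 0.023 m and value of joint stop above 0.029 m and ((value of joint gate below -0.19 rad and y of each of ball0_center, ball1_center, ball2_center in the frame of sorter above 0.16 m and horizontal distance between each of ball0_center, ball1_center, ball2_center and left_tray below 0.065 m and height (world z) of each of ball0_center, ball1_center, ball2_center below 0.036 m) or (value of joint gate above 0.19 rad and y of each of ball0_center, ball1_center, ball2_center in the frame of sorter below -0.16 m and horizontal distance between each of ball0_center, ball1_center, ball2_center and right_tray below 0.065 m and height (world z) of each of ball0_center, ball1_center, ball2_center below 0.036 m)) and linear speed of each of ball0, ball1, ball2 below 0.03 m/s); the robot touches nothing.
It fails at once if the robot touches a ball (contact force between any of the fingers, the arm and ball0 above 0.2 N or contact force between any of the fingers, the arm and ball1 above 0.2 N or contact force between any of the fingers, the arm and ball2 above 0.2 N).
It fails at once if a ball is lifted (height (world z) of any of ball0_center, ball1_center, ball2_center above 0.165 m).
It fails at once if a bystander is moved more than 20 mm or picked up (distance of any of vial, jar, tube_box, reagent, beaker, pipette, tip_box from where it was at the start of the episode above 0.02 m).
It also fails if it takes over 48 s, if anything falls off the work surface, if the arm or the gripper's body presses on something with over 40 N, if the wrist force passes 120 N, or if a joint passes its speed limit or range.

ROBOT

A 6-joint arm with a two-finger parallel gripper is mounted at the origin on the work surface. World frame = base frame: x ahead of the robot, y to its left, z up, the work surface at z = 0. Lengths are in mm, angles in rad, forces in N, time in s.
With the tool pointing down it reaches from about 400 to 925 mm from the base axis. Payload 12.5 kg.
Tool frame: the origin (TCP) lies at the very end of the fingers, on their centre line; the grasp point (between the pads) lies 19 mm behind it; z points along the fingers, x is the direction in which the jaws open and shut, and the axes are right-handed (so a half turn about z gives the same grasp; the last joint's range is limited). The gripper opens to 95 mm and grips with 3 to 60 N. Pads are 20 mm wide; open, the fingers measure 119 mm over their backs; the gripper's body (75 mm by 180 mm) begins 59 mm behind the grasp point.
Start: joints at [-1.435, 0.491, 1.559, -0, 1.092, -0.106], TCP at [149.679, -606.83, 214.661] pointing down, gripper open.
Joint ranges: [-3.1, 3.1], [-0.84, 2.19], [0.05, 2.79], [-1.13, 4.28], [0.06, 2.93], [-2.69, 2.69]. Speed limits (rad/s): [2.22, 2.22, 2.79, 3.14, 3.14, 3.14].

INTERFACE

Orientations are given as [roll, pitch, yaw] about the fixed x, y, z axes, in that order (R = Rz(yaw) Ry(pitch) Rx(roll)).
In Python, from cell import state, viewer, ticket, look_for, regions_of gives the robot as it stands.
- The arm moves only by the shell command python3 -m inch 'ROWS'. ROWS is JSON, a list of rows, each a list of 7 numbers: the turn, a rotation vector about the world's x, y, z in degrees, then the shift along the world's x, y, z in mm, then the opening, from -1 (shut) to 1 (fully open). In form: [[rx, ry, rz, tx, ty, tz, hand], ...]. A call has 1 to 10 rows; each row shifts and turns the commanded pose from where the row before left it; what a row does not reach is not made up. A row lasts 1/10 s, in which the tool goes at most 50 mm and 8.59 degrees, less where a joint would pass 70% of its speed; a pose out of reach is approached as far as the arm can. A call with a gripper value outside its range is refused whole. The fingers move at their own pace and stop on an object; the grip force is fixed at half the most. Time passes only in rows, so rows that do not move let the fingers close. It gives the time, the measured TCP pose, the force and the opening at its end, in the units of the state.
- state(): the state, without advancing time (a new reading comes with each control period).
- viewer.read_camera(name): name is "scene" or "top"; returns a dict with "color" (480x640x3 uint8, red, green, blue), "depth" (480x640 float32, mm along the optical axis (not along the pixel's ray), 0 where there is no reading), "fx", "fy", "cx", "cy" (pixels), "dist_coeffs" ([k1, k2, p1, p2, k3] as OpenCV has them; the pictures are not rectified), "position" and "orientation" of the camera in the world. Camera axes: x right, y down, z forward; pixel columns grow to the right and rows downward; lengths in mm; the calibration is good to about 2 mm. A picture is of the moment at which its call begins.
- ticket.job_done(): hands the job in, once; it reports no verdict.
Trained networks look in the newest picture that a camera, given by its name, has taken for a name from the list of things; names that differ only in an ending like _2 or _b are one class to them, and where a whole thing is asked for, a point or a joint stands for the part that bears it (a point fixed in the world has none). Each returns a list of dicts, best first, with "score" (0 to 1); they miss things now and then, are a little off and sometimes report something else, mostly with a low value. They report only what shows in the picture. A call takes as long as a camera call.
- look_for(name, camera): "box" ([left, top, right, bottom] as shares, 0 to 1, of the picture: columns of its width, rows of its height, round what is visible of it).
- regions_of(name, camera): "pixels" (480x640 bool, what is visible of it) and "box" ([left, top, right, bottom] as shares, 0 to 1, of the picture: columns of its width, rows of its height, round what is visible of it).
The state is a dict: "t": time; "joints": joint angles; "qvel": joint speeds; "tau": joint torques, N m; "eef_pos": TCP position; "tcp_rot": TCP orientation; "ft_force": force on the tool from outside, world axes, zero at the start; "moment": the same for the moment, N m; "opening": opening from 0.0 (shut) to 1.0 (fully open).
Only numpy, scipy, OpenCV 4.12 (cv2) and the standard library are available. Lean on these libraries where they do the work, as an engineer would, in place of code of your own. Each camera call takes 0.05 s, during which the arm holds its last target. There are 200 camera calls.

## Working session

There is one attempt and no reset: what is moved stays moved. The work goes in short steps, Python scripts to look and compute and a shell command to move; the robot and the scene stay as the last step left them, time stands still between calls to the robot, and variables do not carry over. Pictures are saved under pics/ and viewed, on a budget of 10 in all, crops included, one or two more only if the job needs it, and the job is handed in when it is done.

```bash
mkdir -p pics; cat > h.py <<'E'
import numpy as np, cv2
from scipy.spatial.transform import Rotation as R
from cell import state, viewer, ticket, look_for, regions_of
def cam(n):
    return viewer.read_camera(n)
def rot(c):
    o=np.array(c["orientation"],float)
    return o if o.shape==(3,3) else R.from_euler('xyz',o).as_matrix()
def world(c):
    v,u=np.mgrid[0:480,0:640]
    K=np.array([[c["fx"],0,c["cx"]],[0,c["fy"],c["cy"]],[0,0,1]])
    p=cv2.undistortPoints(np.stack([u,v],-1).reshape(-1,1,2).astype(float),K,np.array(c["dist_coeffs"],float)).reshape(480,640,2)
    d=c["depth"]
    P=np.dstack([p[...,0]*d,p[...,1]*d,d])@rot(c).T+np.array(c["position"])
    P[d<=0]=np.nan
    return P
def save(c,n): cv2.imwrite(f'pics/{n}.png',c["color"][...,::-1])
E
python3 - <<'E'
from h import *
print(state())
for n in("scene","top"):
    c=cam(n);save(c,n+'0');print(n,c["position"],c["orientation"],c["fx"])
    P=world(c)
    for k in("sorter","gate","pad_left","pad_right","stop","stop_tab","left_tray","right_tray","vial","jar","tube_box","tip_box","ball0"):
        for r in regions_of(k,n)[:2]:
            q=P[r["pixels"]];q=q[~np.isnan(q[:,0])]
            if len(q): print(k,round(r["score"],2),len(q),np.median(q,0).round(),np.percentile(q,2,0).round(),np.percentile(q,98,0).round(),(np.array(r["box"])*[640,480,640,480]).round())
E
```

```text
{'t': 0.0, 'joints': array([-1.43456420e+00,  4.91573632e-01,  1.55946049e+00,  2.77787298e-05,
        1.09171536e+00, -1.05592231e-01]), 'qvel': array([-0.0015361 ,  0.00178342, -0.00047654, -0.000751  ,  0.00135727,
        0.00120549]), 'tau': array([-8.85289792e-04, -6.12638927e+01, -2.58180320e+01,  6.92061125e-02,
        4.81661002e-02, -7.93438403e-05]), 'eef_pos': array([ 149.67024156, -606.55417066,  214.04920931]), 'tcp_rot': array([-3.14144623e+00,  1.14779070e-03, -1.32898470e+00]), 'ft_force': array([ 0.38546531, -0.20201116,  0.72989789]), 'moment': array([ 0.04276356, -0.02316356,  0.0161953 ]), 'opening': 1.0020872626711013}
scene [1114.34676465  681.87444775 1092.7215389 ] [-2.39862161  0.01197486  2.43386228] 535.8226035309649
sorter 0.93 10806 [553.  43.  40.] [ 465. -229.    3.] [694. 277. 154.] [259. 202. 418. 352.]
gate 0.82 1936 [512.  35.  89.] [450. -58.  64.] [560. 105. 122.] [303. 218. 379. 286.]
pad_left 0.74 1983 [512.  36.  89.] [449. -58.  63.] [560. 106. 122.] [302. 215. 374. 285.]
pad_right 0.87 1926 [512.  35.  89.] [450. -57.  64.] [560. 104. 122.
[... 2313 characters left out ...]
[681. 272. 151.] [228. 180. 406. 270.]
vial 0.64 7648 [532.  16.  25.] [ 460. -229.    3.] [679. 272. 151.] [229. 186. 403. 270.]
jar 0.84 265 [673. 145.  67.] [653. 123.  12.] [698. 168.  74.] [268. 183. 285. 203.]
tube_box 0.91 1234 [ 668. -184.   19.] [ 614. -244.   -4.] [ 717. -121.   46.] [362. 179. 406. 217.]
tip_box 0.97 1167 [ 308. -279.   48.] [ 264. -336.    1.] [ 352. -221.   55.] [395. 298. 440. 336.]
tip_box 0.28 7758 [533.  16.  22.] [ 460. -229.    1.] [679. 272. 151.] [229. 182. 404. 275.]
ball0 0.72 7343 [531.  16.  25.] [ 462. -227.    4.] [678. 271. 151.] [231. 186. 401. 270.]
ball0 0.54 1315 [ 666. -186.   16.] [ 613. -247.   -4.] [ 717. -121.   46.] [362. 181. 407. 220.]
```

```bash
python3 - <<'E'
from h import *
c=cam("top");P=world(c)
cv2.imwrite('pics/top_crop.png',cv2.resize(c["color"][160:310,210:420,::-1],None,fx=3.8,fy=3.8,interpolation=cv2.INTER_CUBIC))
c2=cam("scene");P2=world(c2)
cv2.imwrite('pics/scene_crop.png',cv2.resize(c2["color"][190:360,240:430,::-1],None,fx=3.5,fy=3.5,interpolation=cv2.INTER_CUBIC))
for Q,n in((P,'top'),(P2,'scene')):
    def box(a,b): 
        m=np.all((Q>np.array(a))&(Q<np.array(b)),-1);return Q[m]
    # gate+pads z profile vs y at x 445..490
    for y in range(-80,130,10):
        q=box([440,y,55],[490,y+10,130]); 
        if len(q): print(n,y+5,len(q),np.median(q,0).round(),q[:,0].min().round(),q[:,0].max().round())
    t=box([540,-100,160],[620,0,200]);print(n,'tab',len(t),t.mean(0).round(1),t.min(0).round(),t.max(0).round())
    # base-plate outline fit z 5..14
    b=box([440,-270,-20],[600,320,60]); b=b[b[:,2]>5]
    print(n,cv2.minAreaRect(b[:,:2].astype(np.float32)))
E
```

```text
top -65 16 [467. -62. 106.] 445.0 488.0
top -55 64 [467. -55. 105.] 445.0 489.0
top -45 48 [467. -45. 103.] 445.0 488.0
top -35 63 [465. -33. 100.] 445.0 488.0
top -25 48 [467. -25.  98.] 445.0 489.0
top -15 16 [467. -19.  98.] 445.0 488.0
top 15 6 [485.  17. 115.] 482.0 488.0
top 25 15 [485.  24. 119.] 482.0 490.0
top 35 10 [486.  35. 123.] 482.0 490.0
top 65 45 [469.  66.  76.] 448.0 490.0
top 75 45 [469.  74.  75.] 448.0 490.0
top 85 60 [469.  85.  72.] 449.0 490.0
top 95 45 [469.  95.  68.] 448.0 490.0
top 105 33 [466. 104.  67.] 449.0 490.0
top tab 34 [578.9 -72.2 179.9] [565. -75. 161.] [596. -70. 189.]
top ((519.7496948242188, 24.961395263671875), (157.80642700195312, 586.8124389648438), 0.10349591821432114)
scene -65 4 [474. -61. 104.] 444.0 486.0
scene -55 48 [468. -55. 105.] 445.0 488.0
scene -45 55 [467. -46. 103.] 446.0 490.0
scene -35 57 [469. -34. 101.] 446.0 488.0
scene -25 50 [469. -25.  98.] 447.0 490.0
scene -15 34 [469. -18.  96.] 447.0 488.0
scene 25 5 [488.  28. 120.] 485.0 489.0
scene 35 8 [487.  36. 120.] 484.0 489.0
scene 45 4 [487.  42. 112.] 486.0 488.0
scene 65 33 [469.  68.  74.] 451.0 490.0
scene 75 54 [472.  76.  74.] 450.0 490.0
scene 85 55 [469.  85.  71.] 448.0 490.0
scene 95 56 [472.  94.  68.] 449.0 490.0
scene 105 53 [470. 105.  65.] 449.0 490.0
scene 115 1 [460. 111.  68.] 460.0 460.0
scene tab 115 [585.  -69.8 175. ] [566. -77. 160.] [601. -64. 190.]
scene ((522.3212280273438, 37.109527587890625), (155.3515167236328, 556.3848876953125), 0.6253983974456787)
```

View pics/top_crop.png

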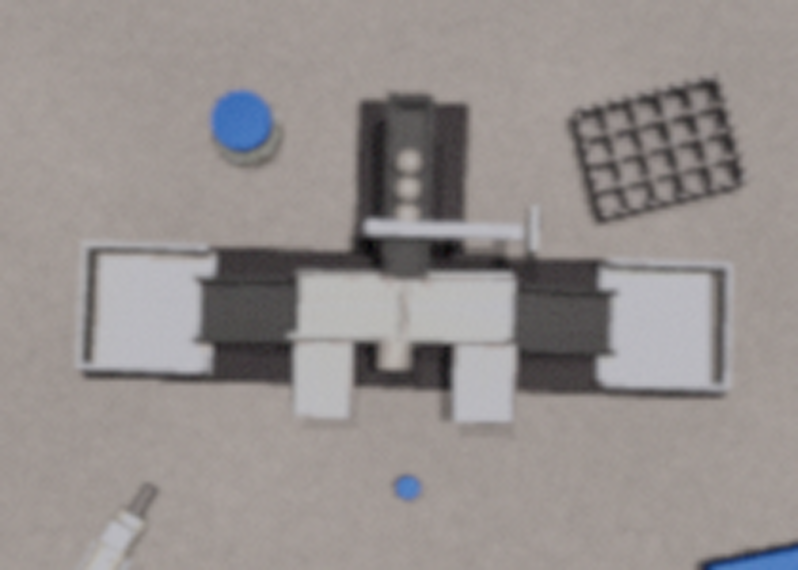

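View pics/scene_crop.png

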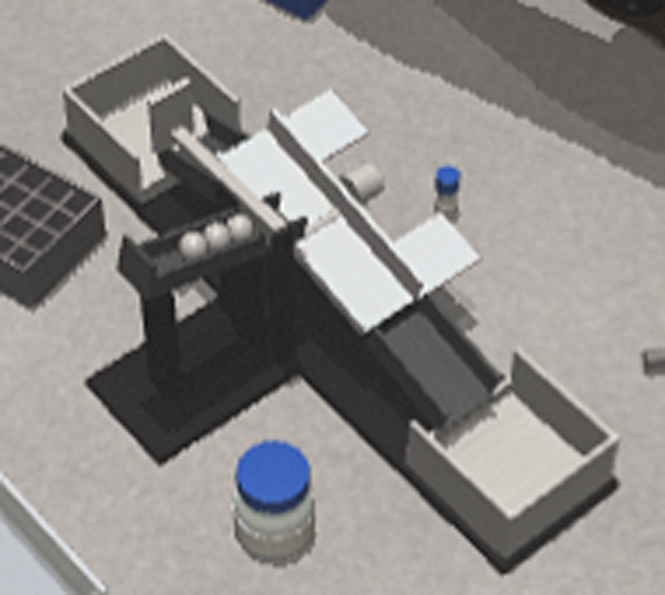

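The gate is down on the left: the left pad is around (469, 85, 72) and the raised right pad is around (468, -41, 102). In the top crop the pads are at about (322,380) and (483,385), and the stop tab at (533,230). I'll press the right pad with the jaws shut and aligned along y.

```bash
python3 -m inch '[[0,0,-3,30,30,0,-1],[0,0,-3,34,35,0,-1],[0,0,-3,34,35,0,-1],[0,0,-3,34,35,0,-1],[0,0,-2,34,35,0,-1],[0,0,0,34,35,0,-1],[0,0,0,34,35,0,-1],[0,0,0,34,35,0,-1]]'
```

```text
t: 2.3
eef_pos: [418.8, -330.2, 214.9]
tcp_rot: [-3.141, -0.0, -1.573]
ft_force: [1.5, -0.7, -0.0]
opening: 0.381
```

```bash
python3 -m inch '[[0,0,0,7,40,0,-1],[0,0,0,8,40,0,-1],[0,0,0,8,40,0,-1],[0,0,0,8,40,0,-1],[0,0,0,8,40,0,-1],[0,0,0,8,40,-15,-1],[0,0,0,0,40,-25,-1],[0,0,0,0,4,-25,-1],[0,0,0,0,0,-20,-1],[0,0,0,0,0,0,-1]]'
```

```text
t: 3.3
eef_pos: [463.8, -47.2, 128.0]
tcp_rot: [3.138, 0.001, -1.572]
ft_force: [-1.0, 0.4, 0.7]
opening: 0.005
```

```bash
python3 -m inch '[[0,0,0,0,0,-10,-1],[0,0,0,0,0,-8,-1],[0,0,0,0,0,-6,-1],[0,0,0,0,0,-6,-1],[0,0,0,0,0,-6,-1],[0,0,0,0,0,-6,-1],[0,0,0,0,0,-5,-1],[0,0,0,0,0,-4,-1],[0,0,0,0,0,0,-1],[0,0,0,0,0,0,-1]]' && python3 - <<'E'
from h import *
c2=cam("scene");Q=world(c2)
cv2.imwrite('pics/s1.png',cv2.resize(c2["color"][130:330,240:430,::-1],None,fx=3,fy=3))
m=np.all((Q>[440,55,40])&(Q<[480,112,150]),-1);print(np.median(Q[m],0))
E
```

```text
t: 4.3
eef_pos: [464.7, -47.8, 78.7]
tcp_rot: [3.142, -0.0, -1.573]
ft_force: [-0.7, -0.4, -0.6]
opening: 0.002
[465.38279949  87.71342768 101.93141877]
```

```bash
python3 -m inch '[[0,0,0,0,0,15,-1],[0,0,0,0,0,35,-1],[0,0,0,0,-10,40,-1],[0,0,0,15,-30,30,-1],[0,0,0,35,-25,10,-1],[0,0,0,35,-10,0,-1],[0,0,0,33,-3,0,-1],[0,0,0,0,0,-20,-1],[0,0,0,0,0,-24,-1],[0,0,0,0,0,0,-1]]' && python3 - <<'E'
from h import *
c2=cam("scene");Q=world(c2)
cv2.imwrite('pics/s2.png',cv2.resize(c2["color"][170:340,240:430,::-1],None,fx=3.5,fy=3.5))
for a,b in(([440,55,40],[480,112,150]),([440,-68,40],[480,-15,150]),([540,-85,160],[620,-55,192])):
    m=np.all((Q>a)&(Q<b),-1);print(m.sum(),np.median(Q[m],0),Q[m].min(0),Q[m].max(0))
E
```

```text
t: 5.35
eef_pos: [581.5, -125.4, 162.2]
tcp_rot: [3.137, 0.001, -1.573]
ft_force: [0.6, 0.7, -0.3]
opening: 0.003
151 [465.3437074  87.039167  101.1989721] [448.3507346   62.70958336  93.38984232] [479.97467198 111.32854917 109.60046078]
114 [461.66438668 -41.25311201  69.65033983] [443.4292365  -63.50151017  60.31243233] [479.95933743 -15.56190596  76.2489095 ]
116 [585.25351144 -69.67148187 175.87082075] [565.88770355 -77.55106731 160.17004065] [602.56046395 -65.79586273 188.70171435]
```

View pics/s2.png

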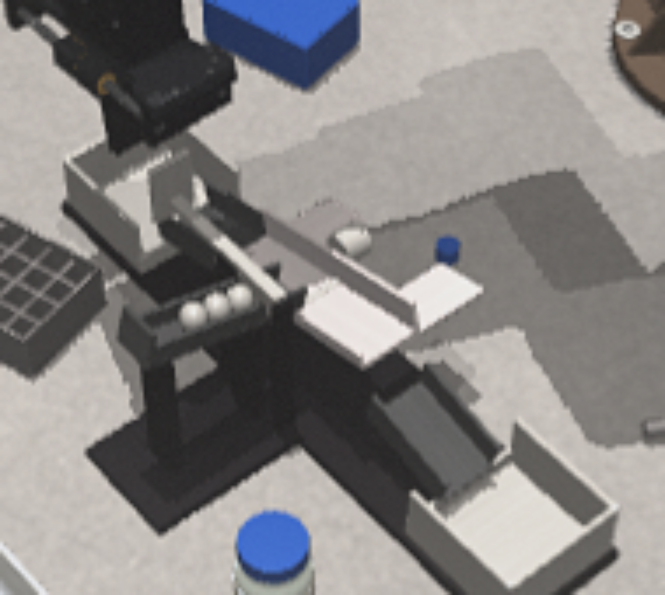

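The gate has tipped right and stays there: the left pad is up at 101 mm, the right is down at 70 mm. The balls at about (215,305) are still held and the tab is at (172,180). Next I push the slide.

```bash
python3 -m inch '[[0,0,0,2,12,0,-1],[0,0,0,0,12,0,-1],[0,0,0,0,8,0,-1],[0,0,0,0,8,0,-1],[0,0,0,0,8,0,-1],[0,0,0,0,8,0,-1],[0,0,0,0,7,0,-1],[0,0,0,0,4,0,-1],[0,0,0,0,3,0,-1],[0,0,0,0,0,0,-1]]' && python3 - <<'E'
from h import *
c2=cam("scene");Q=world(c2)
m=regions_of("stop","scene")[0]["pixels"];q=Q[m];q=q[q[:,2]>140];print(np.nanpercentile(q,[2,98],0).round())
for r in regions_of("ball0","scene")[:4]: print(round(r["score"],2),np.nanmedian(Q[r["pixels"]],0))
E
```

```text
t: 6.4
eef_pos: [584.5, -55.5, 164.6]
tcp_rot: [3.141, 0.0, -1.573]
ft_force: [-0.7, -0.3, 0.2]
opening: 0.004
[[574. -45. 142.]
 [603.  76. 188.]]
0.36 [559.14113832  52.02142246  32.52055727]
```

```bash
python3 -m inch '[[0,0,0,0,2,0,-1],[0,0,0,0,2,0,-1],[0,0,0,0,1,0,-1],[0,0,0,0,0,0,-1],[0,0,0,0,0,0,-1]]' && python3 - <<'E'
from h import *
c2=cam("scene");Q=world(c2)
cv2.imwrite('pics/s3.png',cv2.resize(c2["color"][170:340,240:430,::-1],None,fx=3.5,fy=3.5))
E
```

```text
t: 7.05
eef_pos: [584.6, -50.8, 164.7]
tcp_rot: [3.141, 0.0, -1.573]
ft_force: [0.4, -0.7, -0.7]
opening: 0.009
```

View pics/s3.png

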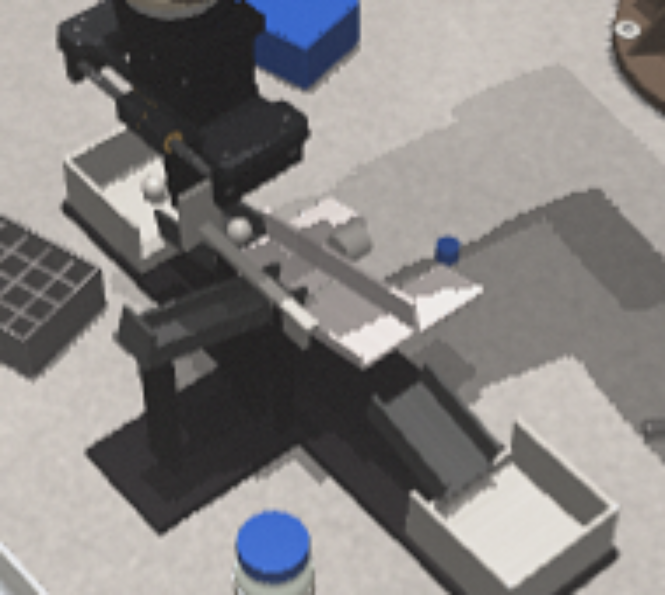

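The balls have been released: one is in the right tray at (153,187) and one is on the gate at (238,230). I'll push until I feel the end stop.

```bash
python3 -m inch '[[0,0,0,0,1,0,-1],[0,0,0,0,1,0,-1],[0,0,0,0,0,0,-1]]'
```

```text
t: 7.4
eef_pos: [584.7, -49.2, 164.7]
tcp_rot: [-3.141, -0.001, -1.573]
ft_force: [0.8, -4.8, 0.1]
opening: 0.003
```

```bash
python3 -m inch '[[0,0,0,0,-10,0,-1],[0,0,0,0,-20,0,-1],[0,0,0,0,-30,0,-1],[0,0,0,0,-20,30,-1],[0,0,0,0,-20,40,-1],[0,0,0,0,-40,30,-1],[0,0,0,-30,-45,0,-1],[0,0,0,-30,-40,0,-1],[0,0,0,-30,-40,0,-1],[0,0,0,0,0,0,-1]]' && python3 -m inch '[[0,0,0,0,0,0,-1],[0,0,0,0,0,0,-1],[0,0,0,0,0,0,-1],[0,0,0,0,0,0,-1],[0,0,0,0,0,0,-1],[0,0,0,0,0,0,-1],[0,0,0,0,0,0,-1],[0,0,0,0,0,0,-1],[0,0,0,0,0,0,-1],[0,0,0,0,0,0,-1]]' && python3 - <<'E'
from h import *
c2=cam("scene");Q=world(c2)
cv2.imwrite('pics/s4.png',cv2.resize(c2["color"][170:340,240:430,::-1],None,fx=3.5,fy=3.5))
c=cam("top");T=world(c)
cv2.imwrite('pics/t4.png',cv2.resize(c["color"][160:310,210:420,::-1],None,fx=3.8,fy=3.8))
for a,b in(([440,55,40],[480,112,150]),([440,-68,40],[480,-15,150]),([560,-60,160],[620,-20,192])):
    for q in(Q,T):
        m=np.all((q>a)&(q<b),-1);print(m.sum(),np.median(q[m],0).round(1) if m.any() else '')
m=np.all((T>[475,-215,24])&(T<[565,-145,44]),-1);print(T[m].round())
for k in("vial","jar","tube_box","tip_box"):
    n="top" if k!="vial" else "scene"; r=regions_of(k,n)[0];print(k,r["score"],np.nanmedian((T if n=="top" else Q)[r["pixels"]],0).round())
E
```

```text
t: 8.4
eef_pos: [493.8, -314.7, 264.7]
tcp_rot: [3.141, -0.0, -1.578]
ft_force: [0.4, 0.0, -0.5]
opening: 0.005
t: 9.4
eef_pos: [496.9, -310.5, 264.6]
tcp_rot: [3.142, -0.0, -1.573]
ft_force: [-0.1, 0.1, 0.4]
opening: 0.007
143 [464.4  87.9 101.1]
186 [464.9  84.5 102. ]
110 [461.  -40.8  69.8]
184 [460.7 -40.   71.1]
114 [587.  -34.8 175.5]
27 [582.  -37.  185.7]
[[ 523. -185.   26.]
 [ 523. -187.   28.]
 [ 523. -194.   27.]
 [ 520. -184.   27.]
 [ 520. -187.   31.]
 [ 520. -190.   30.]
 [ 520. -194.   27.]
 [ 520. -197.   24.]
 [ 517. -181.   30.]
 [ 516. -183.   36.]
 [ 516. -186.   35.]
 [ 517. -191.   25.]
 [ 517. -193.   30.]
 [ 517. -196.   30.]
 [ 516. -214.   33.]
 [ 514. -182.   25.]
 [ 514. -184.   29.]
 [ 513. -187.   33.]
 [ 513. -190.   33.]
 [ 513. -192.   35.]
 [ 514. -197.   26.]
 [ 513. -214.   34.]
 [ 511. -182.   25.]
 [ 510. -183.   34.]
 [ 511. -187.   28.]
 [ 511. -190.   29.]
 [ 510. -192.   40.]
 [ 511. -197.   26.]
 [ 511. -211.   31.]
 [ 510. -214.   33.]
 [ 507. -186.   35.]
 [ 507. -190.   31.]
 [ 507. -193.   32.]
 [ 505. -188.   25.]
 [ 501. -202.   32.]
 [ 502. -205.   27.]
 [ 502. -209.   26.]
 [ 499. -197.   26.]
 [ 498. -199.   30.]
 [ 498. -202.   29.]
 [ 498. -204.   34.]
 [ 499. -208.   28.]
 [ 498. -211.   30.]
 [ 496. -197.   26.]
 [ 496. -200.   26.]
 [ 495. -202.   32.]
 [ 495. -204.   35.]
 [ 495. -208.   34.]
 [ 495. -211.   30.]
 [ 492. -198.   34.]
 [ 492. -201.   36.]
 [ 492. -204.   34.]
 [ 492. -207.   36.]
 [ 492. -211.   29.]
 [ 490. -197.   24.]
 [ 489. -199.   27.]
 [ 490. -203.   25.]
 [ 489. -205.   32.]
 [ 489. -208.   29.]
 [ 489. -211.   29.]
 [ 486. -199.   30.]
 [ 486. -202.   28.]
 [ 486. -205.   31.]
 [ 486. -208.   29.]
 [ 486. -211.   27.]
 [ 483. -206.   25.]]
vial 0.38 [400.  23.  38.]
jar 0.65 [674. 147.  67.]
tube_box 0.61 [ 667. -184.   18.]Traceback (most recent call last):
  File "<stdin>", line 11, in <module>
IndexError: list index out of range
```

View pics/s4.png

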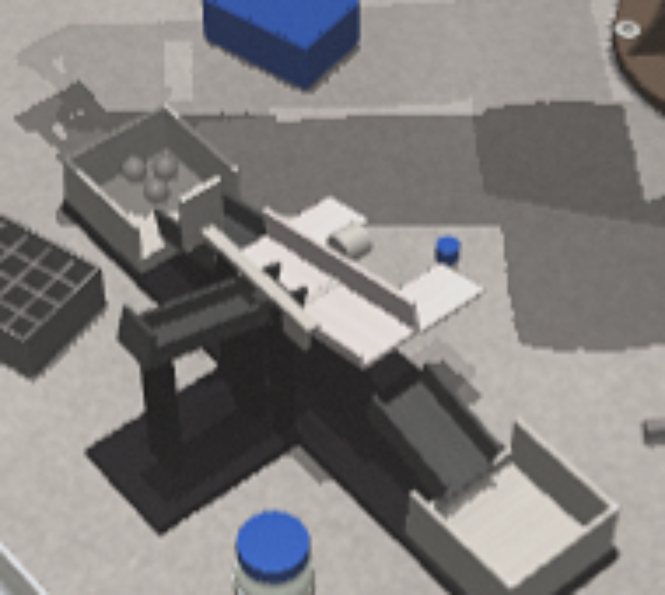

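View pics/t4.png

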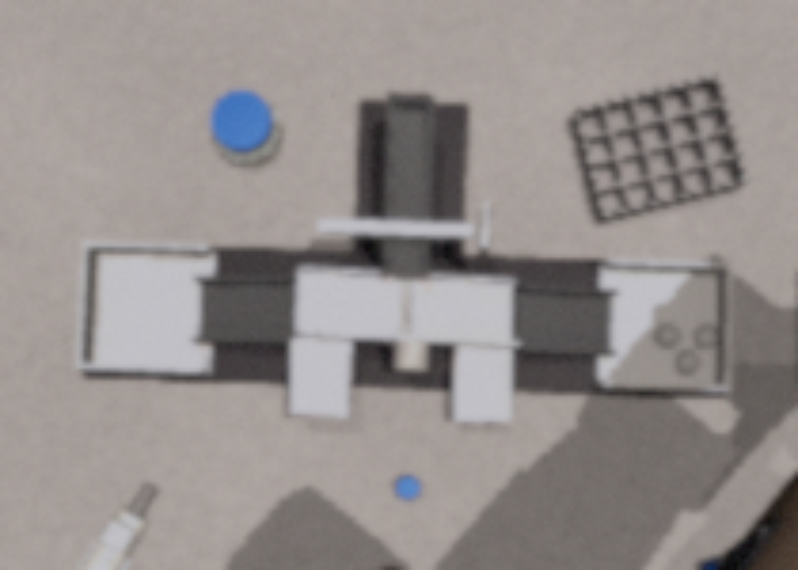

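All three balls lie in the right tray, at (668,335), (706,336) and (688,362) in the top crop. I'll wait a moment so they settle, then hand in.

```bash
for i in 1 2; do python3 -m inch '[[0,0,0,0,0,0,-1],[0,0,0,0,0,0,-1],[0,0,0,0,0,0,-1],[0,0,0,0,0,0,-1],[0,0,0,0,0,0,-1],[0,0,0,0,0,0,-1],[0,0,0,0,0,0,-1],[0,0,0,0,0,0,-1],[0,0,0,0,0,0,-1],[0,0,0,0,0,0,-1]]' | head -1; done; python3 - <<'E'
from h import *
T=world(cam("top"))
m=np.all((T>[475,-230,24])&(T<[565,-145,44]),-1);q=T[m]
cr,l,ce=cv2.kmeans(q[:,:2].astype(np.float32),3,None,(3,50,.1),5,cv2.KMEANS_PP_CENTERS);print(ce.round())
print(ticket.job_done())
E
```

```text
t: 10.7
t: 11.7
[[ 510. -221.]
 [ 492. -207.]
 [ 515. -189.]]
the job is handed in; nothing more can be done
None
```

The gate now tips to the right and all three balls lie in the right tray. I handed the job in at about 12 s of the 48 s allowed, and no verdict was reported.

- **Gate:** it started tipped left, so I pressed the raised right pad with the shut fingertips until it went over. It stayed there after I backed off: left pad about 101 mm high, right pad about 70 mm.
- **Stop slide:** I then pushed the tab left until the wrist force rose to about 5 N, which I took as the end stop. The depth images show the tab about 35 mm from where it started. I backed the arm off to the right, clear of everything.
- **Balls:** by a rough clustering of depth points, the balls sit near (510, -221), (492, -207) and (515, -189). All are within about 45 mm of my estimated tray centre. I gave them 2 s more to settle; I did not measure their speed directly.
- **Bystanders:** the vial, jar and tube box measured within about 2 mm of their start positions. The vial's match score was low (0.38).
- **Failed or missing checks:** the tip box was not detected in the last top view because the arm partly covered it, though the scene picture shows it apparently unmoved. I did not measure the reagent bottle, beaker or pipette. The moves were planned to pass well clear of them.

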